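Stamp a sanding block in the bench lever press

TASK

Put the cork-soled sanding block, cork side down, into the nest under the stamp of the lever press so that it lies flat between the side rails, behind the front lip, and let go of it. Then pull the press handle all the way down so the stamp bears on the block, hold it there for a second, and ease the handle slowly back up to its rest before letting go: do not let it spring back. Leave the block in the nest, and do not disturb the other things on the bench.

Things in the scene. Friction and masses are not known exactly. Their poses are not given: they have to be found in the camera images.
- block: Sanding block: plain brown wood with a 6 mm cork sole, 110 long (its x) x 46 wide (its y) x 36 high, about 140 g, lying cork down on the bench. Origin: centre of the underside; z up. Either end may go in first.
- press: Grey two-post lever press, fixed. Origin: on the bench below the stamp's axis; front faces its -x. Base plate x -110..+90, y +-105, 16 high. Crosshead box x -40..+50, y +-95, 101 to 171 above the bench, on two 24 mm posts at x +22, y +-80. It overhangs the nest: a loaded block's front 36 mm stands out before it, and the gripper must lean back towards the press's front to clear it.
- nest (a point): Centre of the nest floor (16 above the bench), axes as the press; a loaded block has its origin here, x along x. Nest 116 long (x), 51 wide (y): rear stop at x +58, 16 high; front lip at x -58, 6 thick, 4 high, 34 wide; side rails 11 high, 10 thick, inner faces y +-25.5, only from x -3 to +57, so the block's front half is free for fingers.
- stamp: Round brass stamp, 32 across, sprung, on the end of the ram below the crosshead, 21 mm behind the nest's centre. Origin: centre of its lower face, 85 above the bench at rest (33 above the top of a loaded block). The full handle stroke lowers it 38 mm, so near the end of the stroke it presses on the block.
- lever (a joint): Angle of the press handle, rad: 0 at rest (up), 1.05 at the lower stop; grows as the handle is pulled down towards the press's front. A spring returns it.
- lever_hub (a point): Point on the handle's turning axis, in the plane in which the handle swings, at the right (-y) side of the crosshead, y -120 from the press's middle. The axis is parallel to the press's y. 140 above the bench.
- lever_grip (a point): Middle of the hold on the wooden grip, 165 from the hub (moves with it). The handle is a straight bar in the hub's plane, at rest 40 deg above level towards the press's -x, at the lower stop 20 deg below level; steel rod 14 thick, wooden grip 28 thick from 110 to 200 from the hub. Needs about 4 to 13 N here.
- chisel: Bystander: chisel with turned wooden handle, 235 long, lying; origin under its middle, x along it.
- offcut: Bystander: pale square wood offcut 70 x 75 x 25; origin under its centre.
- mallet: Bystander: wooden mallet, head 75 x 130 x 85, handle 170 long towards its -x; origin under the head.
- plane: Bystander: steel hand plane with wooden handles, 240 long (x), about 100 high; origin under its centre.
- glue: Bystander: standing white glue bottle, 62 across, 170 high; origin under its centre.
Not all that is in view belongs to the job. What is shaped like the block but orange or pink is not meant.

How it is judged:
By the outcome, as a careful person would: the job done as asked, in the order asked, and still so for the second after the job is handed in, with the robot touching nothing.
It also fails if it takes over 64 s, if anything falls off the work surface, if the arm or the gripper's body presses on something with over 40 N, if the wrist force passes 120 N, or if a joint passes its speed limit or range.

ROBOT

A 6-joint arm with a two-finger parallel gripper is mounted at the origin on the work surface. World frame = base frame: x ahead of the robot, y to its left, z up, the work surface at z = 0. Lengths are in m, angles in rad, forces in N, time in s.
With the tool pointing down it reaches from about 0.375 to 0.9 m from the base axis. Payload 3.1 kg.
Tool frame: the origin (TCP) lies midway between the tips of the shut fingers; the grasp point (between the pads) lies 19 mm behind it (pinch_z is the distance from the TCP to the grasp point, in m); y points along the fingers, z is the direction in which the jaws open and shut, and the axes are right-handed (so a half turn about y gives the same grasp; the last joint's range is limited). The gripper opens to 87 mm and grips with 3 to 60 N. Pads are 19 mm wide; open, the fingers measure 117 mm over their backs; the gripper's body (75 mm by 190 mm) begins 51 mm behind the grasp point.
Start: joints at [0.952, 0.527, 1.433, -0, 1.181, -0.178], TCP at [0.267, 0.565, 0.223] pointing down, gripper open.
Joint ranges: [-3.08, 3.08], [-0.75, 2.2], [0.22, 2.44], [-1.43, 4.57], [0, 2.65], [-2.85, 2.85]. Speed limits (rad/s): [2.79, 2.79, 3.14, 3.14, 3.14, 3.14].

INTERFACE

Orientations are given as a unit quaternion [x, y, z, w].
In Python, from rig import * gives the robot as it stands.
- The arm moves only by the tool drive_tool, never from a script. Its argument "plan" is a list of rows, each a list of 7 numbers: the shift along the tool's x, y, z in mm, then the turn, a rotation vector about the tool's x, y, z in degrees, then the finger opening in mm, from 0 to 87. A call has 1 to 10 rows; each row is the pose to reach, as a shift and turn from the pose commanded when the call began, along the tool's axes at that moment; what a row does not reach only later rows make up. A row lasts 1/10 s, in which the tool goes at most 50 mm and 8.59 degrees, less where a joint would pass 70% of its speed; a pose out of reach is approached as far as the arm can. A call with a gripper value outside its range is refused whole. The fingers move at their own pace and stop on an object; "newtons" is the grip in N (left out, the last holds). Time passes only in rows, so rows that repeat a pose let the fingers close. It gives the time, the measured TCP pose, the force and the opening at its end, in the units of the state.
- get_obs(): the state, without advancing time (a new reading comes with each control period).
- camera(name): name is "side" or "top" or "wrist"; returns the picture (400x640x3 uint8, blue, green, red); there is no depth.
- get_calibration(name): a dict with "fx", "fy", "cx", "cy" (pixels), "origin" and "rotation" of the camera in the world; the wrist camera has in their place "tool_from_camera" (4x4, takes a point from camera to tool coordinates, whose origin is the TCP and whose axes are the tool frame's). Camera axes: x right, y down, z forward; pixel columns grow to the right and rows downward; lengths in m; the calibration is good to about 2 mm. A picture is of the moment at which its call begins: read the wrist's pose just before it. get_calibration takes no time and is no camera call.
- hand_in(): hands the job in, once; it reports no verdict.
Trained networks look in the newest picture that a camera, given by its name, has taken for a name from the list of things; names that differ only in an ending like _2 or _b are one class to them, and where a whole thing is asked for, a point or a joint stands for the part that bears it (a point fixed in the world has none). Each returns a list of dicts, best first, with "conf" (0 to 1); they miss things now and then, are a little off and sometimes report something else, mostly with a low value. They report only what shows in the picture. A call takes as long as a camera call. They do not tell look-alikes from the thing itself.
- spot_in(camera, target): "location" ([column, row] in pixels, amid what is visible of it).
- mark_of(camera, target): "location" ([column, row] in pixels: a listed point, or the origin of a listed thing).
The state is a dict: "time": time; "q": joint angles; "joint_velocities": joint speeds; "joint_torque": joint torques, N m; "position": TCP position; "tool_rot": TCP orientation; "ft_force": force on the tool from outside, world axes, zero at the start; "moment": the same for the moment, N m; "grip_width": finger opening in m.
Only numpy, scipy, OpenCV 4.12 (cv2) and the standard library are available. Lean on these libraries where they do the work, as an engineer would, in place of code of your own. Each camera call takes 0.05 s, during which the arm holds its last target. There are 200 camera calls.

## Working session

There is one attempt and no reset: what is moved stays moved. The work goes in short steps, Python scripts to look and compute and a tool call to move; the robot and the scene stay as the last step left them, time stands still between calls to the robot, and variables do not carry over. Pictures are saved under pics/ and viewed, about 8 in all and at most 12, crops included, and the job is handed in when it is done.

Besides the shell and the picture viewer there is one more tool, called after "Emit:" as a command line: name --pt "numbers of a row" for each row, then --argument value for the rest. drive_tool: Moves the arm, as the interface text tells. Its arguments: {"type":"object","properties":{"plan":{"type":"array","items":{"type":"array","items":{"type":"number"}}},"newtons":{"type":"number"}},"required":["plan"]}

```bash
mkdir -p pics; ls
python3 - <<'E'
from rig import *
import cv2,numpy as np
o=get_obs();print(o['time'],o['position'],o['tool_rot'],o['grip_width'])
for c in ['side','top']:
    im=camera(c);cv2.imwrite(f'pics/{c}0.png',im)
    k=get_calibration(c);print(c,{a:np.round(b,4).tolist() for a,b in k.items()})
    for n in ['block','press','nest','stamp','lever_hub','lever_grip','chisel','offcut','mallet','plane','glue']:
        r=mark_of(c,n);print(n,[(np.round(d['location']).tolist(),round(d['conf'],2)) for d in r[:3]])
print(np.round(get_calibration('wrist')['tool_from_camera'],4).tolist())
print(get_obs()['time'])
E
```

```text
pics
0.0 [0.26620114 0.564657   0.22156595] [ 0.69071317 -0.15488617  0.15430003 -0.68928738] 0.08648707284105792
side {'fx': 514.0959, 'fy': 514.0959, 'cx': 322.9939, 'cy': 194.3476, 'origin': [-0.2039, -0.8337, 1.3719], 'rotation': [0.867, -0.3363, 0.1256, -0.3456]}
block [([445.0, 322.0], 0.78), ([383.0, 300.0], 0.75), ([359.0, 334.0], 0.74)]
press [([306.0, 214.0], 0.78), ([384.0, 301.0], 0.66)]
nest [([311.0, 211.0], 0.64), ([306.0, 211.0], 0.51)]
stamp [([356.0, 152.0], 0.26)]
lever_hub [([321.0, 167.0], 0.78)]
lever_grip [([356.0, 155.0], 0.61)]
chisel [([409.0, 275.0], 0.76)]
offcut [([354.0, 277.0], 0.95)]
mallet [([219.0, 190.0], 0.7), ([406.0, 275.0], 0.68), ([311.0, 211.0], 0.49)]
plane [([261.0, 154.0], 0.63)]
glue [([301.0, 161.0], 0.61)]
top {'fx': 371.9319, 'fy': 371.9319, 'cx': 316.2379, 'cy': 193.5448, 'origin': [0.4652, 0.0001, 1.2469], 'rotation': [-0.7062, 0.7074, -0.0223, 0.0214]}
block [([464.0, 189.0], 0.93), ([413.0, 212.0], 0.92), ([419.0, 248.0], 0.82)]
press [([279.0, 196.0], 0.95)]
nest [([288.0, 192.0], 0.82)]
stamp [([310.0, 134.0], 0.7)]
lever_hub []
lever_grip [([308.0, 134.0], 0.89)]
chisel [([408.0, 179.0], 0.88)]
offcut [([374.0, 214.0], 0.7)]
mallet [([191.0, 245.0], 0.68)]
plane [([173.0, 173.0], 0.65)]
glue [([218.0, 148.0], 0.79)]
[[-0.0011, 0.9601, 0.2797, -0.0775], [-0.0014, -0.2797, 0.9601, -0.1614], [1.0, 0.0007, 0.0016, -0.001], [0.0, 0.0, 0.0, 1.0]]
1.2
```

View pics/top0.png

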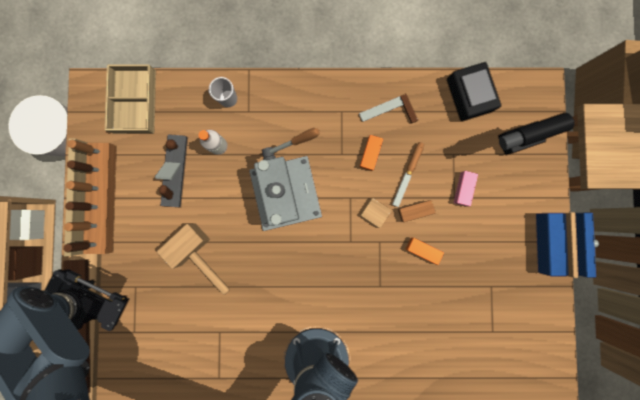

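View pics/side0.png

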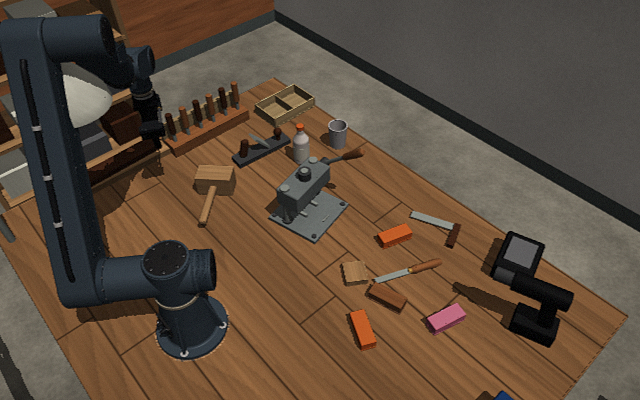

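The target is the plain brown block at top (417,211) / side (386,297). The pink and orange ones are decoys. The press is at top (285,192) with its front facing image-right (world -y). The handle is on its far side, with the grip at top (308,133).

```bash
cat > h.py <<'E'
from rig import *
import cv2,numpy as np
from scipy.spatial.transform import Rotation as R
def cam(c,obs=None):
    k=get_calibration(c)
    if 'origin' in k: 
        r=np.array(k['rotation']); M=R.from_quat(r).as_matrix() if r.size==4 else r
        return k,np.array(k['origin']),M
    o=obs or get_obs(); T=np.array(k['tool_from_camera']);Rt=R.from_quat(o['tool_rot']).as_matrix()
    return k,np.array(o['position'])+Rt@T[:3,3],Rt@T[:3,:3]
def ray(c,p,obs=None):
    k,o,M=cam(c,obs); d=M@np.array([(p[0]-k['cx'])/k['fx'],(p[1]-k['cy'])/k['fy'],1]); return o,d/np.linalg.norm(d)
def onz(c,p,z,obs=None):
    o,d=ray(c,p,obs); return o+d*(z-o[2])/d[2]
def proj(c,P,obs=None):
    k,o,M=cam(c,obs); q=(np.atleast_2d(P)-o)@M; return np.c_[q[:,0]/q[:,2]*k['fx']+k['cx'],q[:,1]/q[:,2]*k['fy']+k['cy']]
def tri(rays):
    A=0;b=0
    for o,d in rays:
        Q=np.eye(3)-np.outer(d,d);A=A+Q;b=b+Q@o
    return np.linalg.solve(A,b)
def Rz(a): return R.from_euler('z',a,degrees=True).as_matrix()
def toolR(fwd,lean,flip=0):
    """fwd: world yaw deg of press/block +x; tool points down, body leaned to -fwd by lean deg; jaw z along width"""
    x=Rz(fwd)[:,0]; w=Rz(fwd)[:,1]; l=np.radians(lean)
    y=np.sin(l)*x-np.cos(l)*np.array([0,0,1]); z=w if not flip else -w
    return np.c_[np.cross(y,z),y,z]
def move(P,Rm,pinch=True):
    """shift mm / rotvec deg in current tool axes to bring grasp point (or tcp) to P"""
    o=get_obs();R0=R.from_quat(o['tool_rot']).as_matrix()
    t=np.array(P)+(Rm[:,1]*0.019 if pinch else 0)
    return np.round(R0.T@(t-o['position'])*1000,1),np.round(R.from_matrix(R0.T@Rm).as_rotvec(degrees=True),1)
E
python3 - <<'E'
from h import *
top=cv2.imread('pics/top0.png')
# block
hsv=cv2.cvtColor(top,cv2.COLOR_BGR2HSV)
b=onz('top',[413,212],0);print('block top',b,'side',onz('side',[383,300],0))
print('press',onz('top',[279,196],0),onz('side',[306,214],0))
print('nest',onz('top',[288,192],.016),onz('side',[311,211],.016))
print('grip tri',tri([ray('top',[308,134]),ray('side',[356,155])]))
print('hub side z.14',onz('side',[321,167],.14))
for n,pt,ps in [('glue',[218,148],[301,161]),('offcut',[374,214],[354,277]),('chisel',[408,179],[409,275])]: print(n,onz('top',pt,0),onz('side',ps,0))
a=cv2.resize(top[110:270,240:440],None,fx=4,fy=4,interpolation=cv2.INTER_CUBIC)[:600];cv2.imwrite('pics/crop1.png',a)
R0=R.from_quat(get_obs()['tool_rot']).as_matrix();print(R0.round(2))
E
```

```text
block top [ 0.48001599 -0.32559249  0.        ] side [ 0.48041595 -0.3196201   0.        ]
press [0.53445642 0.123439   0.        ] [0.53487821 0.10454667 0.        ]
nest [0.54680223 0.09207257 0.016     ] [0.54825446 0.09222912 0.016     ]
grip tri [0.69048762 0.02135513 0.24059297]
hub side z.14 [0.63802675 0.13644154 0.14      ]
glue [0.69745792 0.33051908 0.        ] [0.69915268 0.32492329 0.        ]
offcut [ 0.47355742 -0.19485517  0.        ] [ 0.47388461 -0.19964602  0.        ]
chisel [ 0.59105991 -0.31073129  0.        ] [ 0.60773135 -0.31256138  0.        ]
[[ 0.9   0.    0.43]
 [-0.43  0.    0.9 ]
 [ 0.   -1.    0.  ]]
```

View pics/crop1.png

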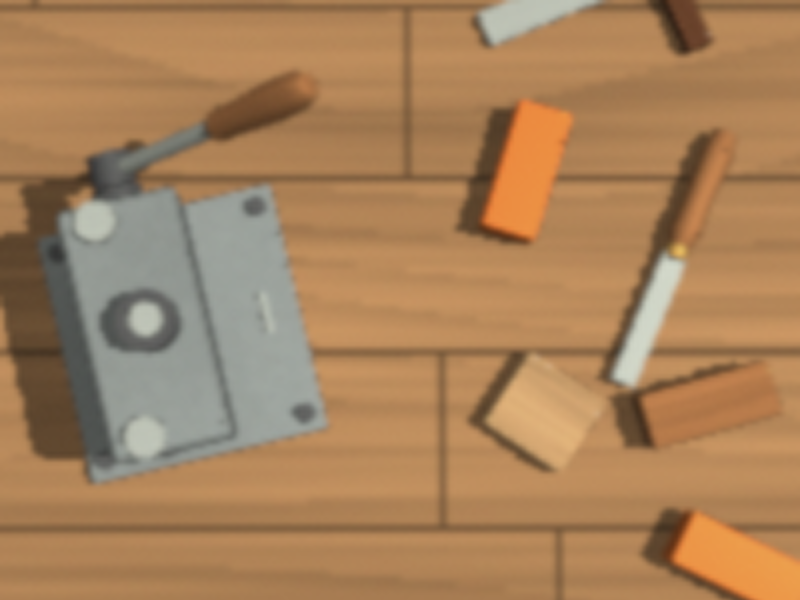

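Crop 1: base-plate corners are at crop (270,186), (327,428), (92,482) and (42,240). The block's top-face corners are at (640,405), (765,360), (782,410) and (655,447). I'll fit both poses from these.

Run:
```python
from h import *
def fit(pts,model,z):
    W=np.array([onz('top',[p[0]/4+240-.375,p[1]/4+110-.375],z)[:2] for p in pts]);m=np.array(model,float)
    a=m-m.mean(0);b=W-W.mean(0)
    th=np.arctan2((a[:,0]*b[:,1]-a[:,1]*b[:,0]).sum(),(a*b).sum());Q=Rz(np.degrees(th))[:2,:2]
    t=W.mean(0)-Q@m.mean(0);print(np.degrees(th),t,'res mm',((m@Q.T+t-W)*1000).round(1).tolist());return Q,t,np.degrees(th)
Q,t,th=fit([(270,186),(327,428),(92,482),(42,240)],[(-.11,-.105),(-.11,.105),(.09,.105),(.09,-.105)],.016)
print('nest',t+Q@[-.021,0],'hub',t+Q@[0,-.12],'grip@hubx0',t+Q@[-.1264,-.12])
# block fwd ~ +y (image left): front end = image right
Qb,tb,tb_a=fit([(640,405),(765,360),(782,410),(655,447)],[(.055,-.023),(-.055,-.023),(-.055,.023),(.055,.023)],.036)
for f in (0,1):
  Rm=toolR(tb_a,35,f);g=np.r_[tb+Qb@[-.036,0],.12];print(f,g,move(g,Rm))
```

```text
102.83762970524624 [0.54138902 0.11071731] res mm [[1.6, -1.8], [-1.6, -1.5], [-2.0, -0.2], [2.1, 3.5]]
nest [0.54605499 0.09024223] hub [0.65838946 0.13737998] grip@hubx0 [0.68647413 0.01413952]
107.86772181520378 [ 0.48284673 -0.33011921] res mm [[4.5, 2.0], [1.8, -0.2], [-1.2, -1.3], [-5.2, -0.5]]
0 [ 0.49389227 -0.36438284  0.12      ] (array([ 594.7,  118.1, -735.9]), array([  40.4, -128.1,  -17.5]))
1 [ 0.49389227 -0.36438284  0.12      ] (array([ 594.7,  118.1, -735.9]), array([14.3, 45.4, 33. ]))
```

Emit:
drive_tool --pt "60 -100 -60 0 0 0 80" --pt "100 -150 -100 0 0 0 80" --pt "383 -150 -353 0 23 0 80" --pt "383 -150 -353 0 23 0 80" --pt "383 -150 -353 0 23 0 80" --pt "383 -150 -353 0 23 0 80" --pt "383 -150 -353 0 23 0 80" --pt "383 -150 -353 0 23 0 80" --pt "383 -150 -353 0 23 0 80" --pt "383 -150 -353 0 23 0 80" --newtons 30

```text
time: 2.2
position: [0.4402, 0.1354, 0.3633]
tool_rot: [-0.645, 0.289, -0.289, 0.646]
ft_force: [0.5, 1.1, 0.5]
grip_width: 0.0799
```

Run:
```python
from h import *
o=get_obs();print(o['time'],o['position'],o['q'])
a=107.9;tb=np.array([.4828,-.3301]);Rm=toolR(a,38,1);g=np.r_[tb+Rz(a)[:2,:2]@[-.036,0],.15];print(move(g,Rm))
```

```text
2.2 [0.44017626 0.13541112 0.36332422] [ 5.48980500e-02  1.43687914e-01  1.62077942e+00  1.81642973e-04
  1.37605084e+00 -6.73746435e-01]
(array([ 397.8,  228.2, -288.2]), array([ 7.8, 23. , 37.5]))
```

Emit:
drive_tool --pt "398 150 -288 7.8 23 37.5 80" --pt "398 150 -288 7.8 23 37.5 80" --pt "398 150 -288 7.8 23 37.5 80" --pt "398 150 -288 7.8 23 37.5 80" --pt "398 150 -288 7.8 23 37.5 80" --pt "398 150 -288 7.8 23 37.5 80" --pt "398 150 -288 7.8 23 37.5 80" --pt "398 150 -288 7.8 23 37.5 80" --pt "398 150 -288 7.8 23 37.5 80" --pt "398 228 -288 7.8 23 37.5 80"

```text
time: 3.2
position: [0.4882, -0.3234, 0.1902]
tool_rot: [-0.407, 0.578, -0.212, 0.675]
ft_force: [-0.2, 0.2, -0.7]
grip_width: 0.0802
```

Emit:
drive_tool --pt "0 0 0 0 0 0 80" --pt "0 0 0 0 0 0 80"

```text
time: 3.4
position: [0.4858, -0.3169, 0.1874]
tool_rot: [-0.404, 0.582, -0.206, 0.675]
ft_force: [-0.6, 0.1, 0.8]
grip_width: 0.0801
```

Run:
```python
from h import *
o=get_obs();print(o['time'],o['position'],o['q'].round(2))
im=camera('wrist');cv2.imwrite('pics/w1.png',im)
r=mark_of('wrist','block');print([(d['location'],onz('wrist',d['location'],0,o).round(4),d['conf']) for d in r])
a=107.9;tb=np.array([.4828,-.3301]);Rm=toolR(a,38,1);g=np.r_[tb+Rz(a)[:2,:2]@[-.036,0],.15];print(move(g,Rm))
```

```text
3.4 [ 0.48577847 -0.3169449   0.18741911] [-0.89  0.79  1.2   0.23  1.79 -1.23]
[([205.4, 272.6], array([ 0.3535, -0.3531,  0.    ]), 0.69), ([318.9, 289.3], array([ 0.4866, -0.3299,  0.    ]), 0.6), ([500.3, 220.9], array([ 0.6776, -0.1822,  0.    ]), 0.58)]
(array([62.4, 21.6, -8. ]), array([ 0.1, -0. ,  0. ]))
```

View pics/w1.png

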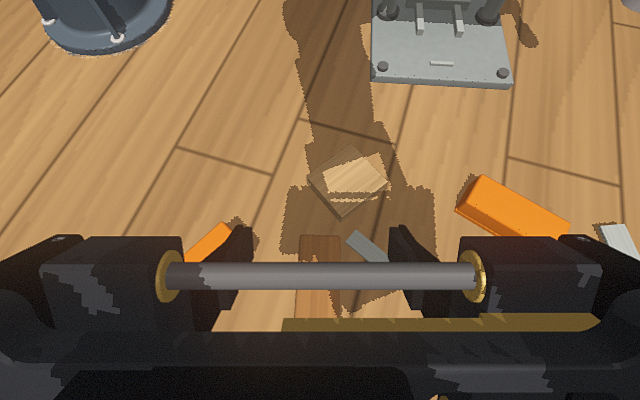

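Run:
```python
from h import *
im=cv2.imread('pics/w1.png');c=cv2.resize(im[210:330,270:400],None,fx=5,fy=5,interpolation=cv2.INTER_CUBIC);cv2.imwrite('pics/w1c.png',c)
P=[onz('wrist',p,.036).round(4) for p in [(302,235),(340,235)]];print(P)
for a,tb in ((107.9,[.4828,-.3301]),):
  for s in (1,-1): print(proj('wrist',np.r_[np.array(tb)+Rz(a)[:2,:2]@[.055,.023*s],.036]))
```

```text
[array([ 0.4532, -0.2832,  0.036 ]), array([ 0.4937, -0.2701,  0.036 ])]
[[293.76786644 233.82690696]]
[[334.77991976 233.8912097 ]]
```

View pics/w1c.png

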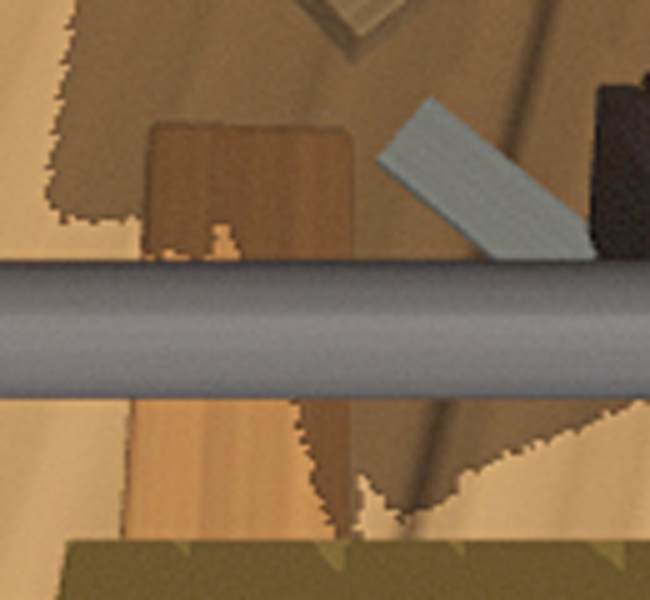

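Run:
```python
from h import *
A,B,C,D=[onz('wrist',p,.036)[:2] for p in [(300,235),(340,235.5),(294.4,318),(341,316)]]
y=lambda v:np.degrees(np.arctan2(v[1],v[0]))
print(np.linalg.norm(A-B),y(A-C),y(B-D),y(A-B)-90)
for a in (107,110,106):
  tb=(A+B)/2-.055*Rz(a)[:2,0];print(a,tb)
  Rm=toolR(a,38,1);
  for z in (.075,.024): print(move(np.r_[tb-.036*Rz(a)[:2,0],z],Rm))
```

```text
0.044787075238898716 105.66000164217758 107.30876402340411 -252.7384865661496
107 [ 0.4885709  -0.32989061]
(array([109.8,  79.7,  -2.7]), array([0.6, 0.7, 0. ]))
(array([141.2, 119.9,  -2.6]), array([0.6, 0.7, 0. ]))
110 [ 0.49130156 -0.32897694]
(array([109.8,  79.7,   1.5]), array([-1.2, -1.7,  0. ]))
(array([141.2, 119.9,   1.5]), array([-1.2, -1.7,  0. ]))
106 [ 0.48765051 -0.33016324]
(array([109.8,  79.7,  -4.1]), array([1.3, 1.5, 0. ]))
(array([141.2, 119.9,  -4. ]), array([1.3, 1.5, 0. ]))
```

Emit:
drive_tool --pt "40 10 -3 0.6 0.7 0 75" --pt "80 45 -3 0.6 0.7 0 75" --pt "110 80 -3 0.6 0.7 0 75" --pt "120 93 -3 0.6 0.7 0 75" --pt "130 106 -3 0.6 0.7 0 75" --pt "137 114 -3 0.6 0.7 0 75" --pt "141 120 -3 0.6 0.7 0 75" --pt "141 120 -3 0.6 0.7 0 75" --pt "141 120 -3 0.6 0.7 0 75"

```text
time: 4.4
position: [0.4952, -0.3542, 0.0087]
tool_rot: [-0.401, 0.583, -0.213, 0.674]
ft_force: [0.2, 0.4, -0.5]
grip_width: 0.0749
```

Run:
```python
from h import *
a=107;tb=np.array([.4886,-.3299]);print(move(np.r_[tb-.036*Rz(a)[:2,0],.024],toolR(a,38,1)));o=get_obs();print(o['position'],o['ft_force'],o['q'].round(2))
```

```text
(array([-0.8,  0.3,  0.8]), array([ 0. , -0. ,  0.1]))
[ 0.49516069 -0.35418223  0.00872112] [ 0.21254545  0.3963803  -0.47430845] [-0.92  1.04  1.15  0.22  1.58 -1.28]
```

Positioned; close gently then firm up, and lift a little.

Emit:
drive_tool --pt "0 0 0 0 0 0 55" --pt "0 0 0 0 0 0 50" --pt "0 0 0 0 0 0 46" --pt "0 0 0 0 0 0 40" --pt "0 0 0 0 0 0 40" --pt "0 0 0 0 0 0 40" --pt "0 0 0 0 0 0 40" --newtons 35

```text
time: 5.1
position: [0.4946, -0.3539, 0.0076]
tool_rot: [-0.401, 0.583, -0.212, 0.674]
ft_force: [-0.2, -0.7, 1.3]
grip_width: 0.0461
```

Emit:
drive_tool --pt "-12 -16 0 0 0 0 40" --pt "-31 -39 0 0 0 0 40" --pt "-62 -79 0 0 0 0 40" --pt "-98 -126 0 0 0 0 40" --pt "-98 -126 0 0 0 0 40" --pt "-98 -126 0 0 0 0 40"

```text
time: 5.7
position: [0.496, -0.3552, 0.1703]
tool_rot: [-0.402, 0.581, -0.215, 0.674]
ft_force: [0.7, 0.3, -1.8]
grip_width: 0.0457
```

Run:
```python
from h import *
o=get_obs();print(o['time'],o['position'],o['q'].round(2),o['grip_width'])
im=camera('wrist');cv2.imwrite('pics/w2.png',im)
a=102.84;n=np.array([.5463,.0908]);Rm=toolR(a,38,1)
print(move(np.r_[n+Rz(a)[:2,:2]@[-.036-.16,0],.15],Rm))
```

```text
5.7 [ 0.49598256 -0.35523791  0.17031004] [-0.92  0.84  1.12  0.22  1.8  -1.23] 0.04574878148874641
(array([-158.9,  165.2,  165.7]), array([2.6, 3.2, 0.1]))
```

View pics/w2.png

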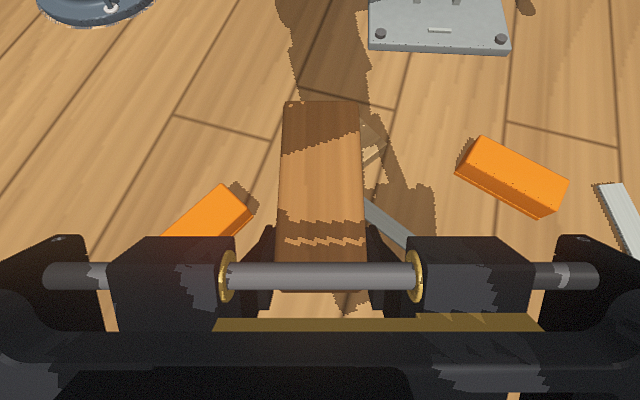

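Run:
```python
from h import *
from scipy.optimize import least_squares
# block pose in tool: grasp pt at block coords (gx,0,gz), lean L. tool axes expressed in block frame via toolR(0,L,1)
k=get_calibration('wrist');T=np.array(k['tool_from_camera'])
def px(gx,gz,L,gy=0):
    Rm=toolR(0,L,1); P=np.array([[.055,.023,.036],[.055,-.023,.036],[-.002,.023,.036],[-.002,-.023,.036]])
    t=(P-[gx,gy,gz])@Rm+[0,-.019,0]; c=(t-T[:3,3])@T[:3,:3]
    return np.c_[c[:,0]/c[:,2]*k['fx']+k['cx'],c[:,1]/c[:,2]*k['fy']+k['cy']]
print(px(-.036,.0226,38).round(1).tolist())
print(px(-.036,.0226,42).round(1).tolist());print(px(-.036,.0226,34).round(1).tolist());print(px(-.033,.0226,38).round(1).tolist())
im=cv2.imread('pics/w2.png');cv2.imwrite('pics/w2c.png',cv2.resize(im[85:285,255:385],None,fx=3,fy=3,interpolation=cv2.INTER_CUBIC))
```

```text
[[283.7, 100.1], [360.4, 100.2], [278.7, 187.7], [365.6, 187.7]]
[[284.9, 106.0], [359.0, 106.0], [279.4, 187.9], [364.9, 188.0]]
[[282.4, 94.6], [361.8, 94.6], [278.0, 187.7], [366.3, 187.8]]
[[283.5, 104.2], [360.6, 104.3], [278.4, 192.9], [365.9, 193.0]]
```

View pics/w2c.png

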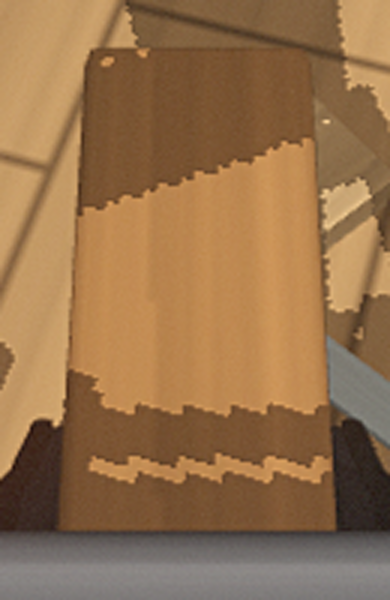

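Emit:
drive_tool --pt "-159 165 166 2.6 3.2 0 40" --pt "-159 165 166 2.6 3.2 0 40" --pt "-159 165 166 2.6 3.2 0 40" --pt "-159 165 166 2.6 3.2 0 40" --pt "-159 165 166 2.6 3.2 0 40" --pt "-159 165 166 2.6 3.2 0 40" --pt "-159 165 166 2.6 3.2 0 40" --pt "-159 165 166 2.6 3.2 0 40" --pt "-159 165 166 2.6 3.2 0 40"

```text
time: 6.65
position: [0.5868, -0.0895, 0.1337]
tool_rot: [-0.379, 0.598, -0.237, 0.666]
ft_force: [-0.3, -0.7, -2.1]
grip_width: 0.0458
```

Run:
```python
from h import *
o=get_obs();print(o['time'],o['position'],o['q'].round(2),o['grip_width'])
im=camera('wrist');cv2.imwrite('pics/w3.png',im)
for n in ('nest','lever_grip','lever_hub'):
  print(n,[(np.round(d['location'],1).tolist(),round(d['conf'],2)) for d in mark_of('wrist',n)])
print([onz('wrist',d['location'],.016,o).round(4) for d in mark_of('wrist','nest')])
a=102.84;n=np.array([.5463,.0908]);Rm=toolR(a,38,1)
print(move(np.r_[n+Rz(a)[:2,:2]@[-.036-.16,0],.15],Rm))
```

```text
6.65 [ 0.58681356 -0.08947719  0.13367038] [-0.57  0.79  1.38  0.45  1.49 -0.95] 0.04579979145303486
nest [([322.2, 107.9], 0.95)]
lever_grip []
lever_hub []
[array([0.5462, 0.093 , 0.016 ])]
(array([-0.9,  0.5,  0.1]), array([-0.1, -0.1, -0. ]))
```

View pics/w3.png

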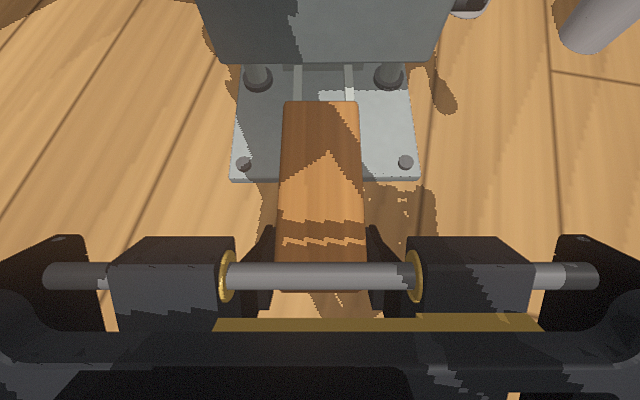

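Run:
```python
from h import *
a=102.84;n=np.array([.5463,.0908])
def W(p): p=np.array(p);return np.r_[n+Rz(a)[:2,:2]@p[:2],p[2]]
for nm,p in dict(pl=(-.089,.105,.016),pr=(-.089,-.105,.016),ril=(-.003,.0255,.027),rol=(-.003,.0355,.027),rir=(-.003,-.0255,.027),ror=(-.003,-.0355,.027),chl=(-.019,.095,.101),chr=(-.019,-.095,.101)).items(): print(nm,proj('wrist',W(p)).round(1))
im=cv2.imread('pics/w3.png');cv2.imwrite('pics/w3c.png',cv2.resize(im[45:195,215:435],None,fx=3.5,fy=3.5,interpolation=cv2.INTER_CUBIC))
```

```text
pl [[223.8 177.7]]
pr [[418.8 177.5]]
ril [[299.  105.6]]
rol [[290.3 105.6]]
rir [[343.3 105.6]]
ror [[352.  105.6]]
chl [[215.9  67.3]]
chr [[426.9  67.2]]
```

View pics/w3c.png

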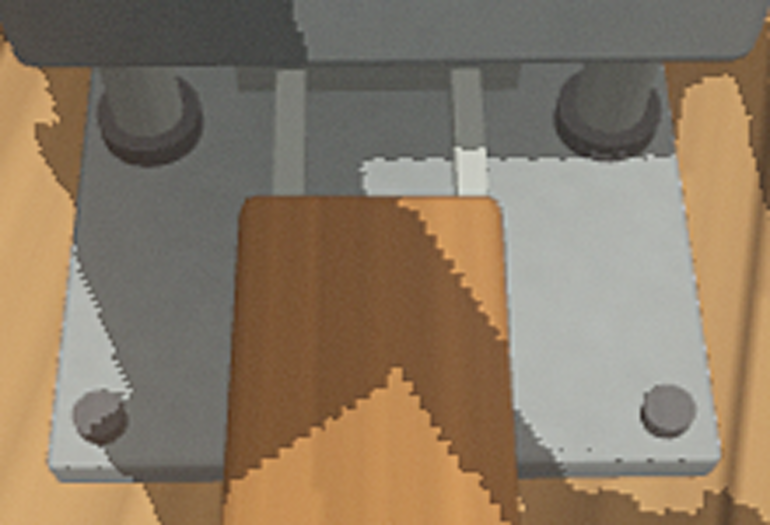

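Run:
```python
from h import *
a=103.1;n=np.array([.5494,.0918]);Rm=toolR(a,38,1)
for f,z in ((-.13,.065),(-.06,.065),(0,.065),(0,.045),(0,.039)): print(move(np.r_[n+Rz(a)[:2,:2]@[-.0355+f,0],z],Rm))
```

```text
(array([27.2, 86.4,  4. ]), array([-0.2, -0.3, -0. ]))
(array([-28. , 129.5,   3.6]), array([-0.2, -0.3, -0. ]))
(array([-75.2, 166.5,   3.2]), array([-0.2, -0.3, -0. ]))
(array([-62.9, 182.3,   3.2]), array([-0.2, -0.3, -0. ]))
(array([-59.2, 187. ,   3.2]), array([-0.2, -0.3, -0. ]))
```

Emit:
drive_tool --pt "27 50 4 -0.2 -0.3 0 40" --pt "27 86 4 -0.2 -0.3 0 40" --pt "10 100 4 -0.2 -0.3 0 40" --pt "-10 115 3.5 -0.2 -0.3 0 40" --pt "-28 129.5 3.5 -0.2 -0.3 0 40" --pt "-28 129.5 3.5 -0.2 -0.3 0 40" --pt "-28 129.5 3.5 -0.2 -0.3 0 40" --pt "-28 129.5 3.5 -0.2 -0.3 0 40"

```text
time: 7.7
position: [0.5693, 0.0099, 0.0503]
tool_rot: [-0.381, 0.595, -0.236, 0.667]
ft_force: [1.0, -0.3, -1.8]
grip_width: 0.0455
```

Run:
```python
from h import *
o=get_obs();print(o['time'],o['position'],o['ft_force'])
im=camera('wrist');cv2.imwrite('pics/w4.png',im[:300,120:520]);cv2.imwrite('pics/w4c.png',cv2.resize(im[40:240,200:440],None,fx=3,fy=3,interpolation=cv2.INTER_CUBIC))
a=103.1;n=np.array([.5494,.0918]);Rm=toolR(a,38,1)
def W(p): p=np.array(p);return np.r_[n+Rz(a)[:2,:2]@p[:2],p[2]]
for nm,p in dict(pl=(-.089,.105,.016),pr=(-.089,-.105,.016),ril=(-.003,.0255,.027),rir=(-.003,-.0255,.027),rilf=(.03,.0255,.027),rirf=(.03,-.0255,.027),lipl=(-.061,.017,.02),lipr=(-.061,-.017,.02),chl=(-.019,.095,.101),chr=(-.019,-.095,.101)).items(): print(nm,((proj('wrist',W(p),o)-[200,40])*3).round(0))
for f,z in ((-.06,.065),(0,.065),(0,.045),(0,.039)): print(move(np.r_[n+Rz(a)[:2,:2]@[-.0355+f,0],z],Rm))
```

```text
7.7 [0.56928753 0.009886   0.05029051] [ 0.9927603  -0.28640171 -1.76939965]
pl [[-95. 656.]]
pr [[817. 658.]]
ril [[261. 308.]]
rir [[462. 308.]]
rilf [[267. 201.]]
rirf [[457. 201.]]
lipl [[290. 535.]]
lipr [[433. 535.]]
chl [[-193.  159.]]
chr [[918. 162.]]
(array([-0.2,  0.5, -0.8]), array([-0.1,  0.1,  0.1]))
(array([-47.5,  37.4,  -0.7]), array([-0.1,  0.1,  0.1]))
(array([-35.2,  53.2,  -0.8]), array([-0.1,  0.1,  0.1]))
(array([-31.6,  57.9,  -0.8]), array([-0.1,  0.1,  0.1]))
```

View pics/w4c.png

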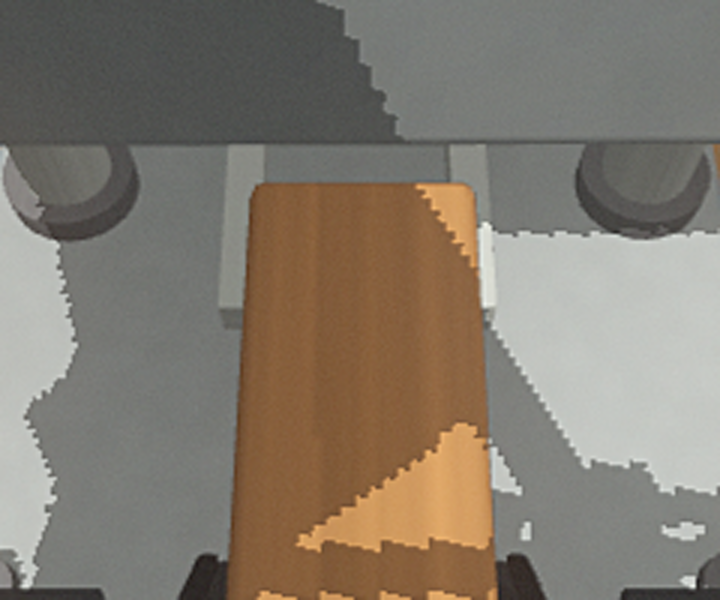

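Rails are centred at crop col 357 and the block at 363.5, so the block sits about 1.8 mm too far right. The rail fronts at row 308 match the model. I'll correct, push in and lower.

Emit:
drive_tool --pt "0 0 -1.8 0 0 0 40" --pt "-16 12.5 -1.8 0 0 0 40" --pt "-32 25 -1.8 0 0 0 40" --pt "-42 33 -1.8 0 0 0 40" --pt "-47.5 37.5 -1.8 0 0 0 40" --pt "-47.5 37.5 -1.8 0 0 0 40" --pt "-47.5 37.5 -1.8 0 0 0 40"

```text
time: 8.45
position: [0.5529, 0.07, 0.0499]
tool_rot: [-0.381, 0.595, -0.235, 0.667]
ft_force: [-0.4, 0.5, -0.9]
grip_width: 0.0458
```

Emit:
drive_tool --pt "3 4 0 0 0 0 40" --pt "6 8 0 0 0 0 40" --pt "9 12 0 0 0 0 40" --pt "12 16 0 0 0 0 40" --pt "14 18 0 0 0 0 40" --pt "14 18 0 0 0 0 40"

```text
time: 9.05
position: [0.5528, 0.0695, 0.0264]
tool_rot: [-0.381, 0.596, -0.235, 0.667]
ft_force: [0.5, -2.1, -2.7]
grip_width: 0.0456
```

Run:
```python
from h import *
o=get_obs();print(o['time'],o['position'],o['ft_force'],o['moment'])
im=camera('wrist');cv2.imwrite('pics/w5c.png',cv2.resize(im[40:260,160:480],None,fx=2.4,fy=2.4,interpolation=cv2.INTER_CUBIC))
a=103.1;n=np.array([.5494,.0918])+.0018*Rz(a)[:2,1]
Rm=toolR(a,38,1)
for f,z in ((0,.045),(0,.039)): print(move(np.r_[n+Rz(a)[:2,:2]@[-.0355+f,0],z],Rm))
```

```text
9.05 [0.55280561 0.06947929 0.02637965] [ 0.46332046 -2.11814827 -2.71776161] [-1.02340556 -0.21422155  0.02205178]
(array([-1.1, -3.5, -0.1]), array([0. , 0.1, 0. ]))
(array([ 2.6,  1.2, -0.1]), array([0. , 0.1, 0. ]))
```

View pics/w5c.png

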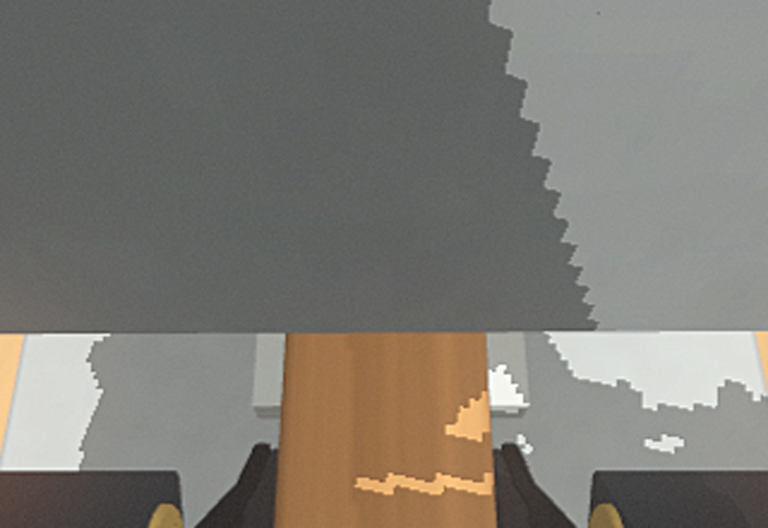

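Emit:
drive_tool --pt "0 0 0.9 0 0 0 40" --pt "1 0.8 0.9 0 0 0 40" --pt "2 1.6 0.9 0 0 0 40" --pt "2.6 2.2 0.9 0 0 0 40" --pt "2.6 2.2 0.9 0 0 0 40" --pt "2.6 2.2 0.9 0 0 0 40"

```text
time: 9.7
position: [0.5538, 0.0697, 0.0238]
tool_rot: [-0.381, 0.596, -0.235, 0.667]
ft_force: [0.8, -2.0, -1.2]
grip_width: 0.0455
```

Emit:
drive_tool --pt "0.6 0.8 0 0 0 0 40" --pt "0.9 1.2 0 0 0 0 40" --pt "0.9 1.2 0 0 0 0 40" --pt "0.9 1.2 0 0 0 0 40"

```text
time: 10.1
position: [0.5538, 0.0697, 0.0236]
tool_rot: [-0.38, 0.596, -0.234, 0.668]
ft_force: [0.5, -2.9, 6.2]
grip_width: 0.0456
```

Emit:
drive_tool --pt "0 0 0 0 0 0 49" --pt "0 0 0 0 0 0 54" --pt "0 0 0 0 0 0 62" --pt "0 0 0 0 0 0 66" --pt "0 0 0 0 0 0 66"

```text
time: 10.6
position: [0.5534, 0.07, 0.0224]
tool_rot: [-0.381, 0.596, -0.234, 0.667]
ft_force: [-0.6, 0.6, 3.3]
grip_width: 0.0642
```

Emit:
drive_tool --pt "0 -15 0 0 0 0 66" --pt "0 -40 0 0 0 0 66" --pt "0 -90 0 0 0 0 66" --pt "0 -140 0 0 0 0 66" --pt "0 -140 0 0 0 0 66" --pt "0 -140 0 0 0 0 66"

```text
time: 11.2
position: [0.5741, -0.0161, 0.1337]
tool_rot: [-0.381, 0.595, -0.236, 0.667]
ft_force: [0.0, -0.1, -0.1]
grip_width: 0.0658
```

Run:
```python
from h import *
o=get_obs();print(o['time'],o['position'],o['q'].round(2))
im=camera('wrist');A=im[20:270,150:490]
s=camera('side');B=cv2.resize(s[120:260,230:400],None,fx=2.5,fy=2.5,interpolation=cv2.INTER_CUBIC)
A=cv2.resize(A,(476,350));cv2.imwrite('pics/c6.png',np.hstack([A,B[:350,:320]]))
for n in ('lever_grip','lever_hub'):
  ps=mark_of('side',n)[:1];pw=mark_of('wrist',n)[:1];print(n,ps,pw)
a=103.1;n=np.array([.5495,.0918])+.0009*Rz(a)[:2,1];w=lambda p:np.r_[n+Rz(a)[:2,:2]@np.array(p[:2]),p[2]]
c,s_=np.cos(np.radians(40)),np.sin(np.radians(40))
for x in (0,.022):
  G=w([.021+x-.165*c,-.12,.14+.165*s_]);H=w([.021+x,-.12,.14]);print('grip',G,'hub',H,'side px',proj('side',[G,H]).round(1).tolist(),'top',proj('top',[G]).round(1))
```

```text
11.2 [ 0.57411256 -0.01609305  0.13367427] [-0.48  0.75  1.49  0.49  1.4  -0.92]
lever_grip [] []
lever_hub [{'location': [321.0, 161.4], 'conf': 0.59}] [{'location': [485.3, 60.1], 'conf': 0.82}]
grip [0.68938898 0.0161397  0.24605996] hub [0.66074086 0.13924767 0.14      ] side px [[357.1, 154.7], [325.3, 163.5]] top [[309.7 134.1]]
grip [0.68440265 0.03756717 0.24605996] hub [0.65575453 0.16067514 0.14      ] side px [[351.4, 152.1], [320.1, 161.1]] top [[301.9 135.9]]
```

View pics/c6.png

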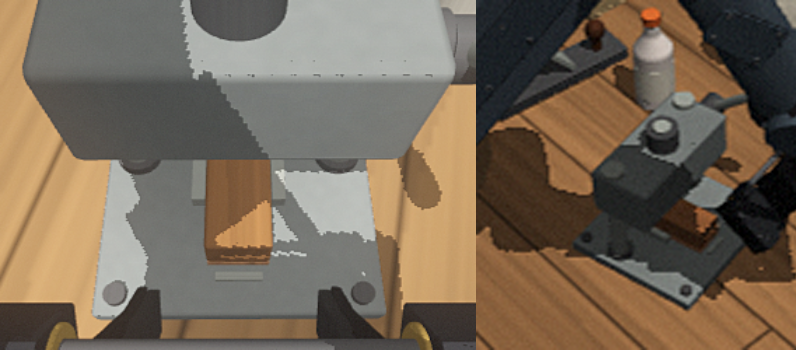

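The block lies flat between the rails, behind the lip, with an even gap. All 12 views are now used, so from here on I work by numbers. The handle model with the hub at press x=0 matches both cameras. Next I rise clear, staying on the side away from the handle, and go above the grip.

Emit:
drive_tool --pt "-31 -39 -30 0 0 0 60" --pt "-62 -79 -60 0 0 0 60" --pt "-92 -118 -60 0 0 0 60" --pt "-123 -158 -60 0 0 0 60" --pt "-153 -198 -60 0 0 0 60" --pt "-153 -198 -60 0 0 0 60" --pt "-153 -198 -60 0 0 0 60"

```text
time: 12.2
position: [0.5158, -0.0295, 0.3848]
tool_rot: [-0.381, 0.593, -0.236, 0.668]
ft_force: [-0.9, -1.0, -1.0]
grip_width: 0.0602
```

```bash
cat >> h.py <<'E'
A=103.1;N=np.array([.5495,.0918])+.0009*Rz(A)[:2,1]
def w(p): return np.r_[N+Rz(A)[:2,:2]@np.array(p[:2]),p[2]]
def hold(phi,d=12,off=0,hx=.021,r=.165,hz=.14):
    """grasp point and tool rotation at handle elevation phi deg, backed off by off m"""
    p=np.radians(phi);Rm=toolR(A,d-phi,1);return w([hx-r*np.cos(p),-.12,hz+r*np.sin(p)])-Rm[:,1]*off,Rm
def inplane(P):
    """world -> press-hub-plane coordinates (fwd from hub, lateral from plane, z-0.14), mm"""
    v=Rz(A)[:2,:2].T@(np.array(P)[:2]-N); return np.round([(v[0]-.021)*1e3,(v[1]+.12)*1e3,(P[2]-.14)*1e3],1)
E
python3 - <<'E'
from h import *
o=get_obs();print(o['time'],o['position'],o['q'].round(2))
c=camera('side');cv2.imwrite('pics/s7.png',c);camera('wrist')
for cm in ('side','top','wrist'):
  if cm=='top':camera('top')
  for n in ('lever_grip','lever_hub','block'): print(cm,n,[(np.round(d['location'],1).tolist(),round(d['conf'],2)) for d in mark_of(cm,n)[:3]])
B=w([0,0,.016]);print(proj('side',[B]),proj('top',[B]))
H,G=w([.021,-.12,.14]),hold(40)[0];print('wrist exp hub,grip',proj('wrist',[H,G],o))
print(move(*hold(40,off=.09)))
E
```

```text
12.2 [ 0.51584143 -0.02950669  0.38478098] [-0.55  0.39  1.38  0.47  1.83 -0.77]
side lever_grip [([406.8, 276.4], 0.42), ([353.9, 151.5], 0.41)]
side lever_hub [([323.3, 160.2], 0.97)]
side block [([441.7, 318.7], 0.81), ([312.2, 209.6], 0.8), ([359.3, 332.8], 0.8)]
top lever_grip [([308.6, 133.8], 0.78)]
top lever_hub [([268.1, 154.1], 0.77)]
top block [([287.6, 192.1], 0.67)]
wrist lever_grip []
wrist lever_hub [([442.0, 188.9], 0.62), ([351.9, 222.4], 0.6)]
wrist block [([356.2, 224.5], 0.9), ([350.0, 219.2], 0.27)]
[[311.19781472 211.04580667]] [[288.1453097  191.45183401]]
wrist exp hub,grip [[439.22376452 191.51083798]
 [495.21826254 266.88950322]]
(array([ 15.4,  81.4, 180.2]), array([  0. ,   0.1, -66.1]))
```

Emit:
drive_tool --pt "4 0 40 0 0 -8 60" --pt "8 0 80 0 0 -16 60" --pt "12 10 120 0 0 -24 60" --pt "15 30 150 0 0 -32 60" --pt "15 60 180 0 0 -40 60" --pt "15 81 180 0 0 -48 60" --pt "15 81 180 0 0 -56 60" --pt "15 81 180 0 0 -66 60" --pt "15 81 180 0 0 -66 60" --pt "15 81 180 0 0 -66 60"

```text
time: 13.8
position: [0.6812, 0.05, 0.3089]
tool_rot: [0.644, -0.292, 0.559, -0.432]
ft_force: [-0.8, 0.0, 0.5]
grip_width: 0.0603
```

```bash
sed -i 's/hx=.021,/hx=.025,/' h.py
python3 - <<'E'
from h import *
o=get_obs();print(o['time'],o['position'],o['q'].round(2))
im=camera('wrist');r=mark_of('wrist','lever_grip');r2=mark_of('wrist','lever_hub');print(r[:2],r2[:2])
G=hold(40)[0];print('exp grip,hub',proj('wrist',[G,w([.025,-.12,.14])],o))
print(move(*hold(40,off=.09)),move(*hold(40)))
# brown wooden grip mask lateral centre
h=cv2.cvtColor(im,cv2.COLOR_BGR2HSV);m=cv2.inRange(h,(3,90,30),(18,255,190))
for row in (60,100,140,180,220): 
  xs=np.where(m[row,220:460])[0]+220; print(row,xs.min() if len(xs) else None,xs.max() if len(xs) else None,len(xs))
E
```

```text
13.8 [0.68119787 0.04996259 0.30885279] [ 0.12  0.55  1.24 -0.5   1.33  0.  ]
[{'location': [322.1, 201.9], 'conf': 0.82}] []
exp grip,hub [[321.52921037 202.78859719]
 [322.71047692 -10.22329764]]
(array([-5.8, -1. , -0.1]), array([-0.1, -0.1, -0.1])) (array([-5.7, 89. , -0.3]), array([-0.1, -0.1, -0.1]))
60 312 440 58
100 257 458 63
140 265 459 71
180 258 456 103
220 250 426 97
```

Emit:
drive_tool --pt "-6 30 0 0 0 0 60" --pt "-6 60 0 0 0 0 60" --pt "-6 78 0 0 0 0 60" --pt "-6 89 0 0 0 0 60" --pt "-6 89 0 0 0 0 60" --pt "-6 89 0 0 0 0 60"

```text
time: 14.55
position: [0.6908, 0.0123, 0.2294]
tool_rot: [0.643, -0.292, 0.561, -0.432]
ft_force: [-0.9, 0.7, -1.2]
grip_width: 0.0601
```

Emit:
drive_tool --pt "0 0 0 0 0 0 45" --pt "0 0 0 0 0 0 35" --pt "0 0 0 0 0 0 20" --pt "0 0 0 0 0 0 20" --pt "0 0 0 0 0 0 20" --pt "0 0 0 0 0 0 20" --newtons 40

```text
time: 15.15
position: [0.691, 0.0137, 0.2286]
tool_rot: [0.643, -0.291, 0.561, -0.433]
ft_force: [2.9, 1.7, -0.4]
grip_width: 0.0266
```

Run:
```python
from h import *
o=get_obs();Rt=R.from_quat(o['tool_rot']).as_matrix();g=o['position']-.019*Rt[:,1]
print(o['time'],o['q'].round(2),o['grip_width'],inplane(g),o['ft_force'])
for p in np.arange(40,-21,-3): print(p,*[x.tolist() for x in move(*hold(p))])
```

```text
15.15 [ 0.06  0.63  1.33 -0.53  1.15  0.04] 0.026574440609807605 [-120.3   -0.9  105.4] [ 2.85364042  1.7093055  -0.44164194]
40 [2.2, 0.4, -1.0] [-0.2, 0.1, -0.0]
37 [2.8, 8.9, -1.0] [-0.2, 0.1, 3.0]
34 [2.9, 17.4, -1.1] [-0.2, 0.1, 6.0]
31 [2.6, 25.8, -1.1] [-0.2, 0.1, 9.0]
28 [1.9, 34.3, -1.1] [-0.2, 0.1, 12.0]
25 [0.7, 42.7, -1.2] [-0.2, 0.1, 15.0]
22 [-0.9, 51.0, -1.2] [-0.2, 0.1, 18.0]
19 [-3.0, 59.3, -1.2] [-0.2, 0.1, 21.0]
16 [-5.5, 67.4, -1.3] [-0.2, 0.1, 24.0]
13 [-8.4, 75.4, -1.3] [-0.2, 0.1, 27.0]
10 [-11.7, 83.2, -1.3] [-0.2, 0.1, 30.0]
7 [-15.4, 90.8, -1.3] [-0.2, 0.1, 33.0]
4 [-19.5, 98.2, -1.4] [-0.2, 0.2, 36.0]
1 [-24.0, 105.4, -1.4] [-0.2, 0.2, 39.0]
-2 [-28.9, 112.4, -1.4] [-0.2, 0.2, 42.0]
-5 [-34.2, 119.0, -1.4] [-0.2, 0.2, 45.0]
-8 [-39.7, 125.4, -1.4] [-0.2, 0.2, 48.0]
-11 [-45.6, 131.5, -1.4] [-0.2, 0.2, 51.0]
-14 [-51.8, 137.3, -1.5] [-0.2, 0.2, 54.0]
-17 [-58.3, 142.8, -1.5] [-0.2, 0.2, 57.0]
-20 [-65.1, 147.9, -1.5] [-0.2, 0.2, 60.0]
```

Emit:
drive_tool --pt "0.5 8.5 0 0 0 3 20" --pt "0.5 17 0 0 0 6 20" --pt "0.3 25.5 0 0 0 9 20" --pt "-0.4 34 0 0 0 12 20" --pt "-1.5 42.5 0 0 0 15 20" --pt "-3 50.7 0 0 0 18 20" --pt "-3 50.7 0 0 0 18 20" --pt "-3 50.7 0 0 0 18 20"

```text
time: 15.95
position: [0.6958, -0.0063, 0.1825]
tool_rot: [0.589, -0.389, 0.486, -0.515]
ft_force: [1.9, 4.6, 1.9]
grip_width: 0.0267
```

```bash
cat > st.py <<'E'
from h import *
import sys
o=get_obs();Rt=R.from_quat(o['tool_rot']).as_matrix();g=o['position']-.019*Rt[:,1];v=inplane(g)
F=np.array(o['ft_force']);Fp=np.r_[Rz(A)[:2,:2].T@F[:2],F[2]]
v[0]-=4;ph=np.arctan2(v[2],-v[0]);print('t',o['time'],'q',o['q'].round(2),'w',round(o['grip_width'],4),'hubplane',v,'r',np.hypot(v[0],v[2]).round(1),'phi',np.degrees(ph).round(2),'lean',np.degrees(np.arctan2(Rt[:2,1]@Rz(A)[:2,0],-Rt[2,1])).round(1),'F fwd/lat/up',Fp.round(1),'radial',(Fp[0]*-np.cos(ph)+Fp[2]*np.sin(ph)).round(1))
for p in map(float,sys.argv[1:]): print(p,*[x.tolist() for x in move(*hold(p))])
E
python3 st.py 22 16 10 4 -2 -8 -14
```

```text
t 15.95 q [-0.1   0.66  1.31 -0.18  1.12 -0.25] w 0.0267 hubplane [-150.5   -1.1   61.3] r 162.5 phi 22.16 lean -9.9 F fwd/lat/up [ 4.1 -2.9  1.9] radial -3.1
22.0 [2.6, -0.1, -1.1] [-0.2, 0.1, -0.1]
16.0 [3.4, 16.8, -1.2] [-0.2, 0.1, 5.9]
10.0 [2.4, 33.8, -1.2] [-0.2, 0.1, 11.9]
4.0 [-0.4, 50.5, -1.3] [-0.2, 0.1, 17.9]
-2.0 [-4.9, 66.9, -1.3] [-0.2, 0.1, 23.9]
-8.0 [-11.2, 82.7, -1.4] [-0.2, 0.1, 29.9]
-14.0 [-19.0, 97.7, -1.4] [-0.2, 0.1, 35.9]
```

Emit:
drive_tool --pt "0.7 8.5 0 0 0 3 20" --pt "0.8 17 0 0 0 6 20" --pt "0.5 25.5 0 0 0 9 20" --pt "-0.2 34 0 0 0 12 20" --pt "-1.4 42.3 0 0 0 15 20" --pt "-3 50.6 0 0 0 18 20" --pt "-5 58.8 0 0 0 21 20" --pt "-7.5 67 0 0 0 24 20" --pt "-7.5 67 0 0 0 24 20"

```text
time: 16.85
position: [0.6967, -0.0099, 0.115]
tool_rot: [-0.494, 0.505, -0.367, 0.605]
ft_force: [1.4, 5.7, 6.2]
grip_width: 0.027
```

```bash
python3 st.py -2 -5 -8 -11 -14 -17 -20 -22
python3 - <<'E'
from h import *
for c in('side','top'):
  camera(c);print(c,[(np.round(d['location'],1).tolist(),round(d['conf'],2)) for d in mark_of(c,'lever_grip')[:2]],proj(c,[hold(-2)[0],hold(40)[0]]).round(1).tolist())
E
```

```text
t 16.85 q [-0.27  0.78  1.27  0.23  1.22 -0.6 ] w 0.027 hubplane [-162.1   -1.1   -6.6] r 162.2 phi -2.33 lean 14.4 F fwd/lat/up [ 5.3 -2.7  6.2] radial -5.5
-2.0 [2.6, -1.5, -1.2] [-0.1, 0.0, -0.4]
-5.0 [3.3, 7.0, -1.2] [-0.1, 0.0, 2.6]
-8.0 [3.4, 15.4, -1.2] [-0.1, 0.0, 5.6]
-11.0 [3.2, 23.9, -1.2] [-0.1, 0.0, 8.6]
-14.0 [2.5, 32.4, -1.2] [-0.1, 0.0, 11.6]
-17.0 [1.4, 40.8, -1.3] [-0.1, 0.0, 14.6]
-20.0 [-0.2, 49.1, -1.3] [-0.1, 0.1, 17.6]
-22.0 [-1.5, 54.6, -1.3] [-0.1, 0.1, 19.6]
side [] [[364.7, 183.2], [356.1, 154.2]]
top [([323.2, 138.1], 0.72)] [[321.5, 139.7], [308.3, 134.5]]
```

Emit:
drive_tool --pt "0.5 7 0 0 0 2.6 20" --pt "0.8 15.4 0 0 0 5.6 20" --pt "0.6 23.9 0 0 0 8.6 20" --pt "0 32.4 0 0 0 11.6 20" --pt "-1 40.5 0 0 0 14.6 20" --pt "-1 40.5 0 0 0 14.6 20" --pt "-1 40.5 0 0 0 14.6 20"

```text
time: 17.75
position: [0.6942, 0.0005, 0.078]
tool_rot: [-0.427, 0.563, -0.288, 0.647]
ft_force: [0.7, 1.4, 8.4]
grip_width: 0.0268
```

```bash
python3 st.py -17 -20 -22 -24
```

```text
t 17.75 q [-0.34  0.89  1.22  0.43  1.34 -0.74] w 0.0268 hubplane [-155.9   -1.1  -45.3] r 162.3 phi -16.2 lean 28.9 F fwd/lat/up [ 1.2 -1.   8.4] radial -3.5
-17.0 [3.0, 1.6, -1.2] [-0.1, 0.2, 0.1]
-20.0 [3.6, 10.1, -1.2] [-0.1, 0.2, 3.1]
-22.0 [3.7, 15.8, -1.2] [-0.1, 0.2, 5.1]
-24.0 [3.6, 21.4, -1.2] [-0.1, 0.2, 7.1]
```

Emit:
drive_tool --pt "0.3 5 0 0 0 1.5 20" --pt "0.6 10 0 0 0 3 20" --pt "0.6 10 0 0 0 3 20" --pt "0.6 10 0 0 0 3 20"

```text
time: 18.15
position: [0.6934, 0.0041, 0.0696]
tool_rot: [-0.412, 0.573, -0.271, 0.654]
ft_force: [0.1, 1.1, 10.6]
grip_width: 0.0269
```

Emit:
drive_tool --pt "0 2 0 0 0 0.5 20" --pt "0 4 0 0 0 1 20" --pt "0 4 0 0 0 1 20"

```text
time: 18.45
position: [0.6931, 0.0056, 0.0663]
tool_rot: [-0.407, 0.577, -0.266, 0.657]
ft_force: [-0.6, 0.9, 9.9]
grip_width: 0.027
```

```bash
python3 st.py -20 -22
```

```text
t 18.45 q [-0.36  0.92  1.21  0.48  1.37 -0.78] w 0.027 hubplane [-151.8   -1.2  -57.7] r 162.4 phi -20.81 lean 32.7 F fwd/lat/up [1.  0.4 9.9] radial -4.4
-20.0 [2.3, -2.9, -1.2] [-0.1, 0.2, -0.7]
-22.0 [2.8, 2.8, -1.2] [-0.1, 0.2, 1.3]
```

Emit:
drive_tool --pt "0 2 0 0 0 0.5 20" --pt "0 3 0 0 0 1 20" --pt "0 3 0 0 0 1 20"

```text
time: 18.75
position: [0.693, 0.0061, 0.066]
tool_rot: [-0.402, 0.58, -0.26, 0.659]
ft_force: [-1.5, -2.9, 18.2]
grip_width: 0.0271
```

Emit:
drive_tool --pt "0 2 0 0 0 0.5 20" --pt "0 3 0 0 0 1 20" --pt "0 3 0 0 0 1 20"

```text
time: 19.05
position: [0.6929, 0.0065, 0.0657]
tool_rot: [-0.397, 0.583, -0.254, 0.662]
ft_force: [-4.0, -6.3, 25.8]
grip_width: 0.0267
```

```bash
python3 st.py -20 -22
```

```text
t 19.05 q [-0.37  0.93  1.21  0.5   1.39 -0.79] w 0.0267 hubplane [-151.4   -1.2  -58.7] r 162.4 phi -21.19 lean 34.7 F fwd/lat/up [-5.3  5.4 25.8] radial -4.4
-20.0 [2.6, -3.9, -1.3] [-0.2, 0.3, -2.7]
-22.0 [3.3, 1.7, -1.3] [-0.2, 0.3, -0.7]
```

Hard stop reached: the position stopped changing while the force rose to 26 N. I'll hold for over a second.

Emit:
drive_tool --pt "0 0 0 0 0 0 20" --pt "0 0 0 0 0 0 20" --pt "0 0 0 0 0 0 20" --pt "0 0 0 0 0 0 20" --pt "0 0 0 0 0 0 20" --pt "0 0 0 0 0 0 20" --pt "0 0 0 0 0 0 20" --pt "0 0 0 0 0 0 20" --pt "0 0 0 0 0 0 20" --pt "0 0 0 0 0 0 20"

```text
time: 20.05
position: [0.6929, 0.0065, 0.0657]
tool_rot: [-0.397, 0.583, -0.255, 0.662]
ft_force: [-3.2, -7.7, 24.7]
grip_width: 0.0271
```

Emit:
drive_tool --pt "0 0 0 0 0 0 20" --pt "0 0 0 0 0 0 20" --pt "0 0 0 0 0 0 20" --pt "0 0 0 0 0 0 20"

```text
time: 20.45
position: [0.6929, 0.0065, 0.0657]
tool_rot: [-0.397, 0.583, -0.255, 0.662]
ft_force: [-4.4, -7.5, 23.7]
grip_width: 0.0266
```

```bash
python3 st.py -20 -17 -14 -11 -8 -5
```

```text
t 20.45 q [-0.37  0.93  1.21  0.5   1.39 -0.79] w 0.0266 hubplane [-151.4   -1.2  -58.6] r 162.3 phi -21.16 lean 34.7 F fwd/lat/up [-6.3  6.  23.7] radial -2.6
-20.0 [2.6, -3.9, -1.3] [-0.2, 0.3, -2.7]
-17.0 [1.2, -12.3, -1.2] [-0.2, 0.3, -5.7]
-14.0 [-0.7, -20.6, -1.2] [-0.2, 0.3, -8.7]
-11.0 [-2.9, -28.7, -1.2] [-0.2, 0.3, -11.7]
-8.0 [-5.6, -36.8, -1.1] [-0.2, 0.3, -14.7]
-5.0 [-8.8, -44.7, -1.1] [-0.2, 0.3, -17.7]
```

Emit:
drive_tool --pt "0 -3 0 0 0 -1 20" --pt "0 -6 0 0 0 -2.2 20" --pt "-0.2 -10 0 0 0 -3.5 20" --pt "-0.8 -14 0 0 0 -5 20" --pt "-1.4 -18 0 0 0 -6.3 20" --pt "-2.1 -22 0 0 0 -7.7 20" --pt "-3 -26 0 0 0 -9.2 20" --pt "-4 -30 0 0 0 -10.7 20" --pt "-5.5 -34 0 0 0 -12.2 20" --pt "-6.8 -38 0 0 0 -13.7 20"

```text
time: 21.45
position: [0.6958, -0.0059, 0.096]
tool_rot: [-0.464, 0.532, -0.331, 0.626]
ft_force: [0.9, 2.4, 6.9]
grip_width: 0.0269
```

```bash
python3 st.py -8 -5 -2 1 4 7 10
```

```text
t 21.45 q [-0.31  0.83  1.25  0.33  1.27 -0.67] w 0.0269 hubplane [-160.1   -1.2  -26.3] r 162.2 phi -9.33 lean 21.0 F fwd/lat/up [ 2.2 -1.5  6.9] radial -3.2
-8.0 [2.2, -4.3, -1.2] [-0.1, 0.2, -1.0]
-5.0 [1.0, -12.7, -1.2] [-0.1, 0.2, -4.0]
-2.0 [-0.6, -21.0, -1.2] [-0.1, 0.2, -7.0]
1.0 [-2.6, -29.2, -1.1] [-0.1, 0.2, -10.0]
4.0 [-5.1, -37.4, -1.1] [-0.1, 0.2, -13.0]
7.0 [-8.0, -45.3, -1.1] [-0.1, 0.2, -16.0]
10.0 [-11.3, -53.2, -1.1] [-0.1, 0.2, -19.0]
```

Emit:
drive_tool --pt "0 -4 0 0 0 -1.3 20" --pt "-0.3 -8 0 0 0 -2.5 20" --pt "-1 -12 0 0 0 -4 20" --pt "-1.7 -16 0 0 0 -5.5 20" --pt "-2.5 -20 0 0 0 -7 20" --pt "-3.5 -24 0 0 0 -8.4 20" --pt "-4.5 -28 0 0 0 -9.8 20" --pt "-5.7 -32.5 0 0 0 -11.4 20" --pt "-7.2 -37 0 0 0 -13 20" --pt "-8.6 -41 0 0 0 -14.5 20"

```text
time: 22.45
position: [0.6971, -0.0119, 0.1365]
tool_rot: [-0.528, 0.469, -0.408, 0.579]
ft_force: [1.4, 5.7, 4.5]
grip_width: 0.0267
```

```bash
python3 st.py 7 10 13 16 19 22 25
```

```text
t 22.45 q [-0.22  0.73  1.29  0.11  1.17 -0.5 ] w 0.0267 hubplane [-161.6   -1.1   15.3] r 162.3 phi 5.41 lean 6.5 F fwd/lat/up [ 5.2 -2.7  4.5] radial -4.8
7.0 [2.1, -5.0, -1.2] [-0.2, 0.1, -1.5]
10.0 [0.9, -13.4, -1.2] [-0.2, 0.1, -4.5]
13.0 [-0.8, -21.7, -1.1] [-0.2, 0.1, -7.5]
16.0 [-2.9, -29.9, -1.1] [-0.2, 0.1, -10.5]
19.0 [-5.4, -38.0, -1.1] [-0.2, 0.1, -13.5]
22.0 [-8.4, -46.0, -1.0] [-0.2, 0.1, -16.5]
25.0 [-11.7, -53.8, -1.0] [-0.2, 0.1, -19.5]
```

Emit:
drive_tool --pt "0 -4 0 0 0 -1.3 20" --pt "-0.5 -8 0 0 0 -2.6 20" --pt "-1.2 -12 0 0 0 -4 20" --pt "-2 -16 0 0 0 -5.4 20" --pt "-2.9 -20.5 0 0 0 -7 20" --pt "-4 -25 0 0 0 -8.7 20" --pt "-5 -29 0 0 0 -10.2 20" --pt "-6.3 -33 0 0 0 -11.7 20" --pt "-7.8 -37.5 0 0 0 -13.3 20" --pt "-9.5 -42 0 0 0 -15 20"

```text
time: 23.45
position: [0.696, -0.0075, 0.1784]
tool_rot: [0.585, -0.396, 0.48, -0.521]
ft_force: [1.2, 5.3, 2.2]
grip_width: 0.0267
```

```bash
python3 st.py 22 25 28 31 34 37 40
```

```text
t 23.45 q [-0.11  0.66  1.31 -0.16  1.12 -0.28] w 0.0267 hubplane [-152.1   -1.1   57.1] r 162.5 phi 20.58 lean -8.6 F fwd/lat/up [ 4.9 -2.4  2.2] radial -3.8
22.0 [2.1, -4.5, -1.1] [-0.2, 0.1, -1.4]
25.0 [0.8, -12.9, -1.1] [-0.2, 0.1, -4.4]
28.0 [-0.8, -21.2, -1.1] [-0.2, 0.1, -7.4]
31.0 [-2.9, -29.4, -1.0] [-0.2, 0.1, -10.4]
34.0 [-5.5, -37.5, -1.0] [-0.2, 0.1, -13.4]
37.0 [-8.4, -45.5, -1.0] [-0.2, 0.1, -16.4]
40.0 [-11.8, -53.3, -0.9] [-0.2, 0.1, -19.4]
```

Emit:
drive_tool --pt "0 -4 0 0 0 -1.3 20" --pt "-0.5 -8 0 0 0 -2.7 20" --pt "-1.2 -12 0 0 0 -4.1 20" --pt "-2 -16 0 0 0 -5.5 20" --pt "-2.9 -20.5 0 0 0 -7.1 20" --pt "-4 -25 0 0 0 -8.8 20" --pt "-5 -29 0 0 0 -10.3 20" --pt "-6.3 -33 0 0 0 -11.8 20" --pt "-7.8 -37.5 0 0 0 -13.4 20" --pt "-9.5 -42 0 0 0 -15 20"

```text
time: 24.45
position: [0.6925, 0.0074, 0.2179]
tool_rot: [0.632, -0.316, 0.544, -0.454]
ft_force: [1.9, 3.1, 0.3]
grip_width: 0.0271
```

```bash
python3 st.py 37 40 41
```

```text
t 24.45 q [ 0.02  0.63  1.33 -0.45  1.14 -0.03] w 0.0271 hubplane [-132.    -0.9   95.4] r 162.9 phi 35.86 lean -23.6 F fwd/lat/up [ 2.6 -2.5  0.3] radial -2.0
37.0 [1.8, -3.7, -1.0] [-0.2, 0.1, -1.4]
40.0 [0.6, -12.1, -1.0] [-0.2, 0.1, -4.4]
41.0 [0.1, -14.9, -1.0] [-0.2, 0.1, -5.4]
```

Emit:
drive_tool --pt "-0.2 -3 0 0 0 -1 20" --pt "-0.6 -6 0 0 0 -2 20" --pt "-1 -9 0 0 0 -3.2 20" --pt "-1.4 -12 0 0 0 -4.3 20" --pt "-1.4 -12 0 0 0 -4.3 20" --pt "-1.4 -12 0 0 0 -4.3 20"

```text
time: 25.05
position: [0.6911, 0.0131, 0.228]
tool_rot: [0.643, -0.292, 0.56, -0.433]
ft_force: [2.9, 5.0, -0.5]
grip_width: 0.027
```

```bash
python3 st.py 40
```

```text
t 25.05 q [ 0.06  0.63  1.33 -0.53  1.15  0.04] w 0.027 hubplane [-124.8   -0.9  104.8] r 163.0 phi 40.02 lean -27.8 F fwd/lat/up [ 4.2 -4.  -0.5] radial -3.6
40.0 [2.0, -0.4, -1.0] [-0.2, 0.1, -0.2]
```

Emit:
drive_tool --pt "0 -1 0 0 0 -0.2 20" --pt "0 -2 0 0 0 -0.4 20" --pt "0 -2 0 0 0 -0.4 20" --pt "0 -2 0 0 0 -0.4 20"

```text
time: 25.45
position: [0.691, 0.0136, 0.2287]
tool_rot: [0.644, -0.29, 0.561, -0.431]
ft_force: [3.3, 3.8, -2.7]
grip_width: 0.0269
```

```bash
python3 st.py 40
```

```text
t 25.45 q [ 0.06  0.63  1.33 -0.53  1.15  0.05] w 0.0269 hubplane [-124.3   -0.9  105.5] r 163.0 phi 40.32 lean -28.2 F fwd/lat/up [ 3.  -4.  -2.7] radial -4.0
40.0 [2.1, 0.5, -0.9] [-0.2, 0.1, 0.2]
```

Back at the rest stop: φ is 40.3°, the same as before the pull, and the force has reversed. I'll release and retract.

Emit:
drive_tool --pt "0 0 0 0 0 0 30" --pt "0 0 0 0 0 0 40" --pt "0 0 0 0 0 0 55" --pt "0 0 0 0 0 0 60" --pt "0 0 0 0 0 0 60" --pt "0 0 0 0 0 0 60"

```text
time: 26.05
position: [0.6899, 0.0127, 0.2301]
tool_rot: [0.645, -0.291, 0.561, -0.43]
ft_force: [-0.3, 0.3, 0.0]
grip_width: 0.0581
```

Emit:
drive_tool --pt "0 -20 0 0 0 0 60" --pt "0 -50 0 0 0 0 60" --pt "0 -90 0 0 0 0 60" --pt "0 -120 0 0 0 0 60" --pt "0 -150 0 0 0 0 60" --pt "0 -150 0 0 0 0 60" --pt "0 -150 0 0 0 0 60"

```text
time: 26.75
position: [0.6736, 0.0824, 0.3624]
tool_rot: [0.644, -0.29, 0.561, -0.431]
ft_force: [-0.7, 0.2, -0.2]
grip_width: 0.0598
```

Run:
```python
from h import *
o=get_obs();print(o['time'],o['position'],o['ft_force'])
for cm in ('side','top','wrist'):
  camera(cm);print(cm,proj(cm,[w([0,0,.016]),hold(40)[0]],o if cm=='wrist' else None).round(1).tolist())
  for n in ('block','lever_grip','chisel','offcut','mallet','plane','glue'): 
    print(n,[(np.round(d['location'],1).tolist(),round(d['conf'],2)) for d in mark_of(cm,n)[:3]])
```

```text
26.75 [0.67364353 0.08240525 0.36236635] [-0.70089653  0.18508699 -0.15174244]
side [[311.2, 211.0], [356.1, 154.2]]
block [([310.0, 209.7], 0.75), ([444.0, 320.6], 0.73), ([359.9, 333.4], 0.62)]
lever_grip [([356.8, 152.6], 0.52)]
chisel [([407.5, 273.4], 0.63), ([310.6, 210.1], 0.6)]
offcut [([354.6, 274.3], 0.78)]
mallet [([220.9, 188.5], 0.98)]
plane [([261.2, 153.7], 0.85)]
glue [([300.3, 160.6], 0.97)]
top [[288.1, 191.5], [308.3, 134.5]]
block [([370.6, 153.1], 0.75), ([422.0, 248.0], 0.7), ([462.4, 186.7], 0.7)]
lever_grip [([287.1, 190.6], 0.52), ([310.3, 132.6], 0.51)]
chisel [([406.3, 174.9], 0.6), ([288.6, 191.9], 0.57)]
offcut [([371.1, 214.4], 0.67)]
mallet []
plane []
glue []
wrist [[230.3, 11.9], [321.0, 186.9]]
block [([292.9, 170.1], 0.77), ([143.2, 203.5], 0.57), ([231.7, 249.4], 0.51)]
lever_grip [([321.3, 184.9], 0.58)]
chisel [([252.7, 206.5], 0.74)]
offcut [([190.2, 160.0], 0.98)]
mallet []
plane []
glue []
```

Run:
```python
from h import *
a=cv2.imread('pics/side0.png');b=camera('side')
for n,(x,y,W_,H) in dict(offcut=(335,255,40,35),chisel=(370,255,75,35),orange=(372,220,45,30)).items():
  r=cv2.matchTemplate(b[y-8:y+H+8,x-8:x+W_+8],a[y:y+H,x:x+W_],cv2.TM_CCOEFF_NORMED);_,v,_,l=cv2.minMaxLoc(r);print(n,round(v,3),np.array(l)-8)
print(hand_in())
```

```text
offcut 0.943 [0 0]
chisel 0.955 [0 0]
orange 0.993 [0 0]
the job is handed in; nothing more can be done
None
```

The sanding block is in the press nest, cork down, and the press has been worked once. I handed the job in at about 27.5 s of the 64 s allowed, with the gripper open and clear of everything.

**What I did**
- I gripped the brown block with the tool leaning back and lifted it without turning it over.
- I slid it in under the crosshead, moving it sideways by 1.8 mm and then 0.9 mm to centre it between the rails. I lowered it until it touched the floor (about 6 N) and let go.
- I took hold of the wooden grip and pulled the handle about 61° to its lower stop. There it stopped moving and the force rose to about 25 N. I held it for about 1.5 s.
- I eased the handle up over about 5 s until it met its rest stop at 40.3°, the same angle as before the pull, and only then let go.

**Last checks**
- **Block:** in the side camera it was within about 2 px of its expected place in the nest. After I let go of it, the picture showed it flat, between the rails and behind the lip. I had used all 12 views by then, so I have not seen a picture of it since the press stroke.
- **Handle:** it was found within about 2 px of its rest position in the side and wrist cameras, and about 3 px in the top camera.
- **Bystanders:** the offcut, the chisel and an orange look-alike block had not shifted at all in the side camera. The mallet, plane and glue were found within about 2 px of where they started.

**What disagreed**
- In the final top picture the networks did not find the block, mallet, plane or glue. The top "block" results were the orange and pink look-alikes, and one low-confidence handle result fell on the nest. In that picture the arm stood over the press.

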